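Wind the burn-in timer

TASK

Wind up the clockwork timer that has the two-winged butterfly key, so that the burn-in test can start. Turn the key clockwise as seen from above, in two or more part turns, letting go of it completely after each, until it is fully wound with its pointer up against the stop post. Leave the knob of the look-alike timer with the round knob as it is.

Things in the scene. Friction and masses are not known exactly. Their poses are not given: they have to be found in the camera images.
- winding_key (a joint): Angle of the butterfly key about its upright axis, rad. 0 = run down; grows as it is wound clockwise seen from above; hard stop at 2.8 = fully wound. Starts between 0 and 0.6. The spring resists with up to 0.09 N m; a ratchet holds the key wherever it is let go. At 2.8 the black pointer tab on the collar below the wings is at the small steel stop post on the case (37 mm from the axis).
- key_grip (a point): Centre of the key's wings, on its axis, 95 mm above the table. Turns with the key: x along the wings (towards the pointer's side), y across, z up. Wings: flat upright steel plate 10 mm thick, 62 mm long, 26 to 30 mm high; pinch the thickness from above. 20 mm free below them over the grey case (116 x 106 mm, top at 60 mm, fixed to the bench) but for stem, 5 mm collar, 8 mm high stop post.
- knob_grip (a point): Centre of the plain round knob of the look-alike timer, 95.5 mm above the table, on the knob's axis; knob 42 mm in diameter and 27 mm high, on the same kind of grey case. Not to be turned.
- round_knob (a joint): Angle of that round knob in rad, clockwise from above positive; starts at 0 and stays where it is left.

How it is judged:
By the outcome, as a careful person would: the job done as asked, in the order asked, and still so for the second after the job is handed in, with the robot touching nothing.
It also fails if it takes over 48 s, if anything falls off the work surface, if the arm or the gripper's body presses on something with over 40 N, if the wrist force passes 120 N, or if a joint passes its speed limit or range.

ROBOT

A 6-joint arm with a two-finger parallel gripper is mounted at the origin on the work surface. World frame = base frame: x ahead of the robot, y to its left, z up, the work surface at z = 0. Lengths are in m, angles in rad, forces in N, time in s.
With the tool pointing down it reaches from about 0.225 to 0.875 m from the base axis. Payload 3.4 kg.
Tool frame: the origin (TCP) lies at the very end of the fingers, on their centre line; the grasp point (between the pads) lies 19 mm behind it (manip.grasp_offset is the distance from the TCP to the grasp point, in m); x points along the fingers, y is the direction in which the jaws open and shut, and the axes are right-handed (so a half turn about x gives the same grasp; the last joint's range is limited). The gripper opens to 85 mm and grips with 20 to 120 N. Pads are 22 mm wide; open, the fingers measure 114 mm over their backs; the gripper's body (76 mm by 85 mm) begins 54 mm behind the grasp point. The pads swing forward as they close: fully open they stand 13 mm farther back than shut.
Start: joints at [1.109, 0.276, 1.505, -0, 1.361, -0.121], TCP at [0.192, 0.542, 0.231] pointing down, gripper open.
Joint ranges: [-2.89, 2.89], [-0.75, 2.08], [0.22, 2.7], [-1.18, 4.32], [0.11, 2.71], [-2.7, 2.7]. Speed limits (rad/s): [2.57, 2.57, 3.14, 3.14, 3.14, 3.14].

INTERFACE

Orientations are given as a unit quaternion [w, x, y, z].
In Python, from rig import manip gives the robot as it stands.
- The arm moves only by the tool step_arm, never from a script. Its argument "increments" is a list of rows, each an object with "grip": the opening, from 0 (shut) to 1 (fully open); "delta_pos": the shift along the world's x, y, z in m, a list of three; "twist": the turn about the world's z in degrees. A call has 1 to 10 rows; each row shifts and turns the commanded pose from where the row before left it; what a row does not reach is not made up. A row lasts 1/12 s, in which the tool goes at most 41.7 mm and 7.16 degrees, less where a joint would pass 70% of its speed; a pose out of reach is approached as far as the arm can. A call with a gripper value outside its range is refused whole. The fingers move at their own pace and stop on an object; "force" is the grip in N (left out, the last holds). Time passes only in rows, so rows that do not move let the fingers close. It gives the time, the measured TCP pose, the force and the opening at its end, in the units of the state.
- manip.get_state(): the state, without advancing time (a new reading comes with each control period).
- manip.get_image(name): name is "scene" or "top" or "wrist"; returns a dict with "img" (420x560x3 uint8, red, green, blue), "fx", "fy", "cx", "cy" (pixels), "D" ([k1, k2, p1, p2, k3] as OpenCV has them; the pictures are not rectified), "rvec" (rotation vector, rad) and "tvec" (3), from world to camera coordinates, as OpenCV has them; the wrist camera has in their place "mount" (4x4, takes a point from camera to tool coordinates, whose origin is the TCP and whose axes are the tool frame's). Camera axes: x right, y down, z forward; pixel columns grow to the right and rows downward; lengths in m; the calibration is good to about 2 mm. A picture is of the moment at which its call begins: read the wrist's pose just before it. There is no depth.
- manip.sign_off(): hands the job in, once; it reports no verdict.
The state is a dict: "clock": time; "qpos": joint angles; "qd": joint speeds; "effort": joint torques, N m; "position": TCP position; "ee_rot": TCP orientation; "contact_force": force on the tool from outside, world axes, zero at the start; "moment": the same for the moment, N m; "width": finger opening in m.
Only numpy, scipy, OpenCV 4.12 (cv2) and the standard library are available. Lean on these libraries where they do the work, as an engineer would, in place of code of your own. Each camera call takes 0.05 s, during which the arm holds its last target. There are 200 camera calls.

## Working session

There is one attempt and no reset: what is moved stays moved. The work goes in short steps, Python scripts to look and compute and a tool call to move; the robot and the scene stay as the last step left them, time stands still between calls to the robot, and variables do not carry over. Pictures are saved under pics/ and viewed, about 8 in all and at most 12, crops included, and the job is handed in when it is done.

Besides the shell and the picture viewer there is one more tool, called in YAML: its name, and indented under it one key for each argument. step_arm: Moves the arm, as the interface text tells. Its arguments: {"type":"object","properties":{"increments":{"type":"array"},"force":{"type":"number"}},"required":["increments"]}

```bash
mkdir -p pics
cat > h.py <<'E'
import numpy as np, cv2
from rig import manip
from scipy.spatial.transform import Rotation as R
def grab(n,f):
    s=manip.get_state(); d=manip.get_image(n)
    cv2.imwrite('pics/'+f+'.png',d['img'][...,::-1]); 
    np.save('pics/'+f+'.npy',dict(d=d,s=s),allow_pickle=True); return d,s
def load(f):
    o=np.load('pics/'+f+'.npy',allow_pickle=True).item(); return o['d'],o['s']
def ray(d,s,uv):
    K=np.array([[d['fx'],0,d['cx']],[0,d['fy'],d['cy']],[0,0,1.]])
    p=cv2.undistortPoints(np.array(uv,float).reshape(-1,1,2),K,np.array(d['D'],float)).reshape(-1,2)
    v=np.c_[p,np.ones(len(p))]
    if 'mount' in d:
        T=np.eye(4); q=s['ee_rot']; T[:3,:3]=R.from_quat([q[1],q[2],q[3],q[0]]).as_matrix(); T[:3,3]=s['position']
        T=T@np.array(d['mount']); return T[:3,3], v@T[:3,:3].T
    M=cv2.Rodrigues(np.array(d['rvec'],float))[0]; t=np.array(d['tvec'],float).ravel()
    return -M.T@t, v@M
def onz(d,s,uv,z):
    o,v=ray(d,s,uv); return o+v*((z-o[2])/v[:,2])[:,None]
E
python3 - <<'E'
from h import *
a,s=grab('top','t0'); b,_=grab('scene','s0')
print(s)
E
```

```text
{'clock': 0.0, 'qpos': array([ 1.10899711e+00,  2.76564991e-01,  1.50614248e+00, -7.15161198e-06,
        1.36072402e+00, -1.21002068e-01]), 'qd': array([ 0.00094665,  0.00019536, -0.00115948, -0.00022276, -0.00138035,
       -0.0010017 ]), 'effort': array([-2.62001377e-03, -4.16767466e+01, -2.45803696e+01, -5.28885539e-04,
        1.09200308e-02,  7.49670448e-06]), 'position': array([0.19195102, 0.54143611, 0.23045312]), 'ee_rot': array([ 0.69668132,  0.11928374,  0.69705014, -0.12053061]), 'contact_force': array([ 0.63290155, -0.18918715, -0.00940895]), 'moment': array([ 0.0670942 , -0.00800619, -0.01886711]), 'width': 0.08530688943115229}
```

View pics/t0.png

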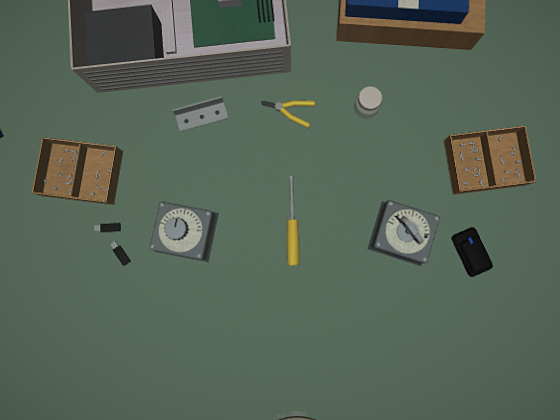

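View pics/s0.png

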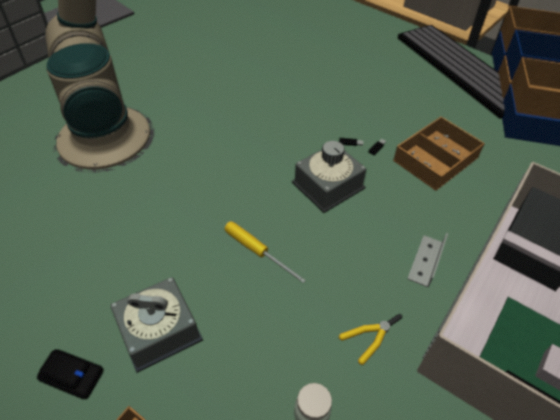

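The top view shows the butterfly key at about (408,230) and the round knob at (178,228). The scene view has the key at (150,302) and the knob at (333,152). Next I'll locate the key and enlarge it.

Run:
```python
from h import *
d,s=load('t0'); e,_=load('s0')
print(onz(d,s,[[408,230]],.1),onz(e,s,[[150,302]],.1), onz(d,s,[[178,228]],.1))
print(onz(d,s,[[397,216],[419,243]],.1))
c=d['img'][190:272,360:450,::-1]; c2=e['img'][270:370,100:210,::-1]
cv2.imwrite('pics/c0.png',np.hstack([cv2.resize(c,(400,400),interpolation=2),cv2.resize(c2,(400,400),interpolation=2)]))
```

```text
[[ 0.47186703 -0.22400514  0.1       ]] [[ 0.47887942 -0.22894528  0.1       ]] [[0.48639847 0.21749703 0.1       ]]
[[ 0.49929216 -0.20436545  0.1       ]
 [ 0.44654054 -0.24361953  0.1       ]]
```

View pics/c0.png

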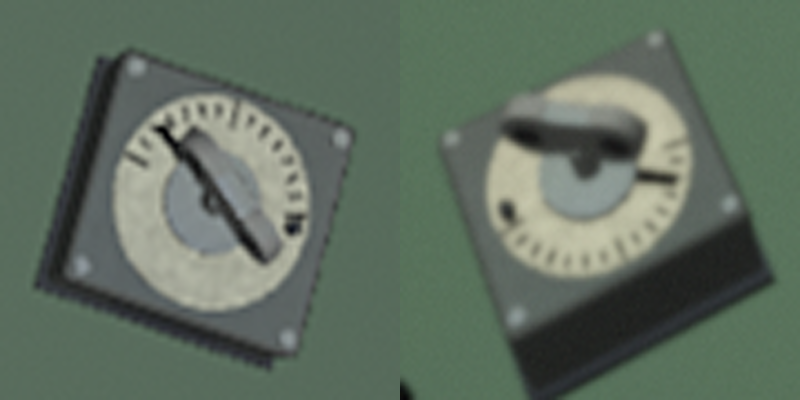

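Key axis is near (0.475,-0.226) with the wings at about 36°, and the pointer lies on the +x+y side. The stop post is roughly 2.5 rad clockwise from it. I'll move above the key, with the jaws across the wings at about -54°.

step_arm:
  increments:
    - {"grip": 1, "delta_pos": [0.014, -0.038, 0], "twist": -6.2}
    - {"grip": 1, "delta_pos": [0.014, -0.038, 0], "twist": -6.2}
    - {"grip": 1, "delta_pos": [0.014, -0.038, 0], "twist": -6.2}
    - {"grip": 1, "delta_pos": [0.014, -0.038, 0], "twist": -6.2}
    - {"grip": 1, "delta_pos": [0.014, -0.038, 0], "twist": -6.2}
    - {"grip": 1, "delta_pos": [0.014, -0.038, 0], "twist": -6.2}
    - {"grip": 1, "delta_pos": [0.014, -0.038, 0], "twist": -6.2}
    - {"grip": 1, "delta_pos": [0.014, -0.038, 0], "twist": -6.2}
    - {"grip": 1, "delta_pos": [0.014, -0.038, 0], "twist": -6.2}
    - {"grip": 1, "delta_pos": [0.014, -0.038, 0], "twist": -6.2}

```text
clock: 0.93
position: [0.332, 0.1601, 0.2313]
ee_rot: [0.535, 0.463, 0.534, -0.463]
contact_force: [0.9, 0.0, -0.4]
width: 0.0857
```

step_arm:
  increments:
    - {"grip": 1, "delta_pos": [0.014, -0.038, 0], "twist": -6.2}
    - {"grip": 1, "delta_pos": [0.014, -0.038, 0], "twist": -6.2}
    - {"grip": 1, "delta_pos": [0.014, -0.038, 0], "twist": -6.2}
    - {"grip": 1, "delta_pos": [0.014, -0.038, 0], "twist": -6.2}
    - {"grip": 1, "delta_pos": [0.014, -0.038, 0], "twist": -6.2}
    - {"grip": 1, "delta_pos": [0.014, -0.038, 0], "twist": -6.2}
    - {"grip": 1, "delta_pos": [0.014, -0.038, 0], "twist": -6.2}
    - {"grip": 1, "delta_pos": [0.014, -0.038, 0], "twist": -6.2}
    - {"grip": 1, "delta_pos": [0.014, -0.038, 0], "twist": -6.2}
    - {"grip": 1, "delta_pos": [0, 0, 0], "twist": -6.2}

```text
clock: 1.77
position: [0.4611, -0.1874, 0.2307]
ee_rot: [0.22, 0.673, 0.216, -0.673]
contact_force: [0.2, -0.2, 0.0]
width: 0.0856
```

Run:
```python
from h import *
d,s=grab('wrist','w0')
print(s['clock'],s['position'],s['qpos'],np.round(d['mount'],3))
q=s['ee_rot'];M=R.from_quat([q[1],q[2],q[3],q[0]]).as_matrix();print(M.round(3),np.degrees(np.arctan2(M[1,1],M[0,1])))
```

```text
1.7667 [ 0.46107472 -0.18738192  0.23069473] [-0.5234469   0.1573635   1.66553526 -0.00344612  1.31431249  0.42189476] [[ 0.    -0.326  0.945 -0.142]
 [ 1.     0.    -0.     0.   ]
 [-0.     0.945  0.326 -0.084]
 [ 0.     0.     0.     1.   ]]
[[ 0.002  0.586 -0.81 ]
 [-0.005 -0.81  -0.586]
 [-1.     0.005  0.001]] -54.11422455697378
```

View pics/w0.png

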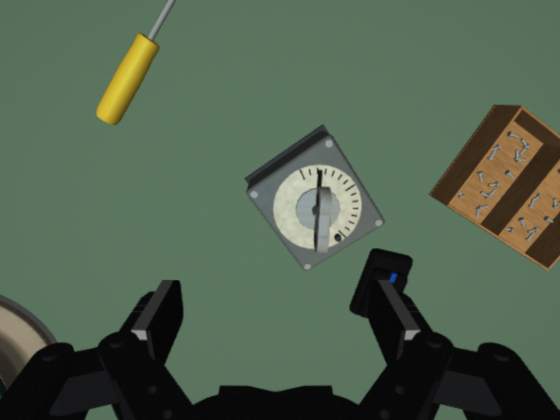

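The wrist view shows the key at (320,215) with its wings running vertically, the pointer at (320,172) and the stop at about (338,237). Next come a crop and ray casts.

Run:
```python
from h import *
d,s=load('w0')
c=d['img'][150:270,250:390,::-1]
cv2.imwrite('pics/c1.png',cv2.resize(c,None,fx=5,fy=5,interpolation=2))
def tri(a,b):
    (o1,v1),(o2,v2)=a,b
    v1=v1[0];v2=v2[0];A=np.c_[v1,-v2];t=np.linalg.lstsq(A,o2-o1,rcond=None)[0]
    return o1+t[0]*v1,o2+t[1]*v2
# case corners on z=.06 -> centre/axis check via dial ellipse (cream mask)
for f in ('w0','t0'):
    d,s=load(f); im=d['img'].astype(int)
    m=((im[...,0]>150)&(im[...,0]-im[...,2]>15)&(im[...,0]-im[...,1]<40)).astype(np.uint8)
    m=cv2.morphologyEx(m,cv2.MORPH_CLOSE,np.ones((7,7)))
    for k in cv2.findContours(m,0,2)[0]:
        if cv2.contourArea(k)>800:
            h=cv2.convexHull(k);e=cv2.fitEllipse(h); print(f,e,onz(d,s,[e[0]],.06))
```

```text
w0 ((317.6026611328125, 206.68988037109375), (81.35945892333984, 87.0571517944336), 61.30586242675781) [[ 0.47369786 -0.23146135  0.06      ]]
w0 ((505.2176818847656, 156.01214599609375), (96.2003402709961, 203.64984130859375), 162.7487335205078) [[ 0.62203843 -0.34827889  0.06      ]]
w0 ((496.2652282714844, 171.5269775390625), (50.62886428833008, 130.38880920410156), 37.36005783081055) [[ 0.60609281 -0.35249323  0.06      ]]
w0 ((124.4897689819336, 77.66572570800781), (23.964500427246094, 115.70420837402344), 28.604516983032227) [[ 0.46828837 -0.01780369  0.06      ]]
```

View pics/c1.png

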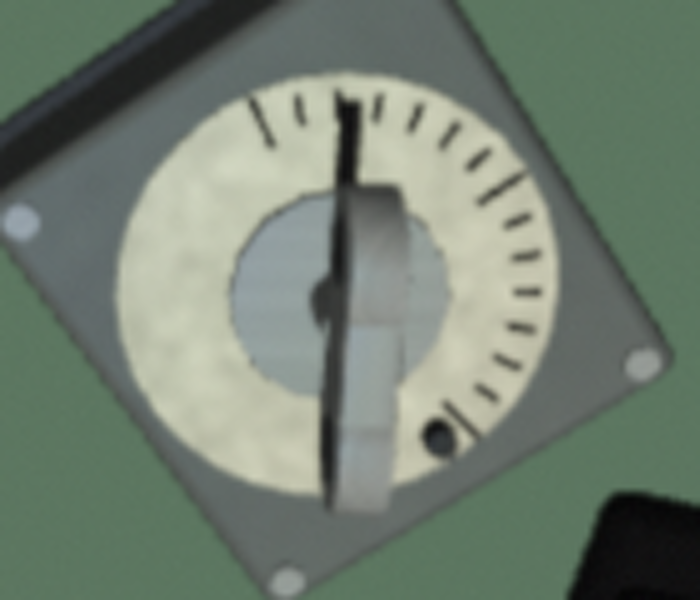

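Run:
```python
from h import *
d,s=load('w0')
f=lambda x,y,z: onz(d,s,[[250+x/5,150+y/5]],z)[0]
c=f(337,283,.06); print('axis',c)
for n,p in dict(ptr=f(347,103,.068),post=f(440,437,.068),t0=f(262,122,.06),t1=f(462,420,.06)).items():
    v=p-c; print(n,p,np.hypot(*v[:2]),np.degrees(np.arctan2(v[1],v[0])))
a,b=f(375,187,.109),f(362,512,.109); print('wing',a,b,(a+b)/2,np.linalg.norm(a-b),np.degrees(np.arctan2(*(a-b)[1::-1])))
```

```text
axis [ 0.47365332 -0.23123941  0.06      ]
ptr [ 0.50393103 -0.20848405  0.068     ] 0.03787539911698212 36.92687086439806
post [ 0.46174439 -0.26573903  0.068     ] 0.03649721254820615 -109.04416384596698
t0 [ 0.49074787 -0.19937259  0.06      ] 0.03616237974949974 61.78921895812952
t1 [ 0.46554856 -0.27037687  0.06      ] 0.03996784385375057 -101.69969060907398
wing [ 0.49901536 -0.21136358  0.109     ] [ 0.4516457  -0.24642483  0.109     ] [ 0.47533053 -0.22889421  0.109     ] 0.05893365529877046 36.50745175823166
```

step_arm:
  increments:
    - {"grip": 1, "delta_pos": [0.0065, -0.021, 0], "twist": 0.8}
    - {"grip": 1, "delta_pos": [0.0065, -0.021, -0.01], "twist": 0}
    - {"grip": 1, "delta_pos": [0, 0, -0.025], "twist": 0}
    - {"grip": 1, "delta_pos": [0, 0, -0.025], "twist": 0}
    - {"grip": 1, "delta_pos": [0, 0, -0.025], "twist": 0}
    - {"grip": 1, "delta_pos": [0, 0, -0.025], "twist": 0}
    - {"grip": 1, "delta_pos": [0, 0, 0], "twist": 0}
    - {"grip": 1, "delta_pos": [0, 0, 0], "twist": 0}

```text
clock: 2.48
position: [0.47, -0.2206, 0.1204]
ee_rot: [-0.226, -0.669, -0.228, 0.671]
contact_force: [0.7, -0.3, 0.8]
width: 0.0852
```

Run:
```python
from h import *
d,s=grab('wrist','w1')
q=s['ee_rot'];M=R.from_quat([q[1],q[2],q[3],q[0]]).as_matrix();print(s['position'],np.degrees(np.arctan2(M[1,1],M[0,1])))
```

```text
[ 0.47003213 -0.22062835  0.12043646] -52.61206023834659
```

View pics/w1.png

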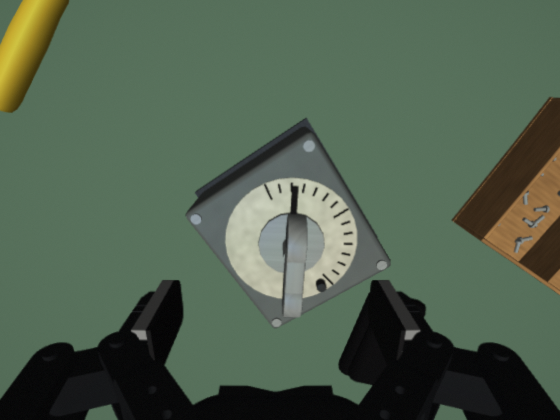

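The key is now centred between the fingers, with its wing top running from (297,214) to (292,316) and the dial centre near (291,239). Next is a second measurement from this closer view.

Run:
```python
from h import *
d,s=load('w1'); im=d['img'].astype(int)
m=((im[...,0]>140)&(im[...,0]-im[...,2]>15)&(im[...,0]-im[...,1]<40)).astype(np.uint8); m[:160]=0;m[320:]=0;m[:,:200]=0;m[:,380:]=0
m=cv2.morphologyEx(m,cv2.MORPH_CLOSE,np.ones((7,7)))
k=max(cv2.findContours(m,0,2)[0],key=cv2.contourArea);e=cv2.fitEllipse(cv2.convexHull(k));c=onz(d,s,[e[0]],.06)[0];print(e,c)
a,b=onz(d,s,[[297,214],[292,316]],.109);print((a+b)/2,np.linalg.norm(a-b),np.degrees(np.arctan2(*(a-b)[1::-1])))
for n,u,z in (('ptr',[294,190],.065),('post',[322,285],.068)):
    v=onz(d,s,[u],z)[0]-c;print(n,np.hypot(*v[:2]),np.degrees(np.arctan2(v[1],v[0])))
```

```text
((295.3337097167969, 238.6332244873047), (117.28668212890625, 122.33853149414062), 72.00596618652344) [ 0.47596691 -0.23275021  0.06      ]
[ 0.47747674 -0.22758006  0.109     ] 0.05963209650453754 36.0345940556449
ptr 0.034724672946041715 40.33600190314129
post 0.03553028027541577 -111.7961944277076
```

step_arm:
  increments:
    - {"grip": 1, "delta_pos": [0.0055, -0.01, 0], "twist": -0.8}
    - {"grip": 1, "delta_pos": [0, 0, -0.02], "twist": 0}
    - {"grip": 1, "delta_pos": [0, 0, -0.02], "twist": 0}
    - {"grip": 0.4, "delta_pos": [0, 0, 0], "twist": 0}
    - {"grip": 0.4, "delta_pos": [0, 0, 0], "twist": 0}
    - {"grip": 0.4, "delta_pos": [0, 0, 0], "twist": 0}
  force: 40

```text
clock: 3.03
position: [0.478, -0.233, 0.083]
ee_rot: [0.222, 0.672, 0.22, -0.671]
contact_force: [0.6, -0.5, -0.8]
width: 0.0515
```

step_arm:
  increments:
    - {"grip": 0, "delta_pos": [0, 0, 0], "twist": 0}
    - {"grip": 0, "delta_pos": [0, 0, 0], "twist": 0}
    - {"grip": 0, "delta_pos": [0, 0, 0], "twist": 0}
    - {"grip": 0, "delta_pos": [0, 0, 0], "twist": 0}
    - {"grip": 0, "delta_pos": [0, 0, 0], "twist": 0}
    - {"grip": 0, "delta_pos": [0, 0, 0], "twist": 0}
  force: 40

```text
clock: 3.53
position: [0.475, -0.2297, 0.0821]
ee_rot: [-0.219, -0.671, -0.223, 0.672]
contact_force: [-3.2, 5.2, 7.9]
width: 0.0091
```

Gripped (width 9 mm) with a small side force, so I'll shift slightly to relieve it and turn clockwise by 70°.

step_arm:
  increments:
    - {"grip": 0, "delta_pos": [-0.0015, 0.002, 0], "twist": -4}
    - {"grip": 0, "delta_pos": [0, 0, 0], "twist": -6}
    - {"grip": 0, "delta_pos": [0, 0, 0], "twist": -6}
    - {"grip": 0, "delta_pos": [0, 0, 0], "twist": -6}
    - {"grip": 0, "delta_pos": [0, 0, 0], "twist": -6}
    - {"grip": 0, "delta_pos": [0, 0, 0], "twist": -6}
  force: 50

```text
clock: 4.03
position: [0.4757, -0.2314, 0.0822]
ee_rot: [0.015, 0.707, 0.013, -0.706]
contact_force: [-0.4, -3.5, 0.7]
width: 0.0093
```

```bash
cat > st.py <<'E'
from h import *
s=manip.get_state();q=s['ee_rot'];M=R.from_quat([q[1],q[2],q[3],q[0]]).as_matrix()
print(s['clock'],s['position'].round(4),'yaw',np.degrees(np.arctan2(M[1,1],M[0,1])).round(2),'F',s['contact_force'].round(1),'M',s['moment'].round(3),'w',round(s['width'],4),'q',s['qpos'].round(3))
E
python3 st.py
```

```text
4.0333 [ 0.4757 -0.2314  0.0822] yaw -87.76 F [-0.4 -3.5  0.7] M [-0.331  0.14   0.054] w 0.0093 q [-0.583  0.336  1.826 -0.002  0.977  0.95 ]
```

Going well: the forces are small. I'll continue another 36°, then let go.

step_arm:
  increments:
    - {"grip": 0, "delta_pos": [0, 0, 0], "twist": -6}
    - {"grip": 0, "delta_pos": [0, 0, 0], "twist": -6}
    - {"grip": 0, "delta_pos": [0, 0, 0], "twist": -6}
    - {"grip": 0, "delta_pos": [0, 0, 0], "twist": -6}
    - {"grip": 0, "delta_pos": [0, 0, 0], "twist": -6}
    - {"grip": 0, "delta_pos": [0, 0, 0], "twist": -6}
    - {"grip": 0, "delta_pos": [0, 0, 0], "twist": 0}
    - {"grip": 0, "delta_pos": [0, 0, 0], "twist": 0}

```text
clock: 4.7
position: [0.4753, -0.2334, 0.0822]
ee_rot: [-0.201, 0.678, -0.206, -0.676]
contact_force: [-2.7, -8.4, 0.1]
width: 0.0092
```

```bash
python3 st.py
```

```text
4.7 [ 0.4753 -0.2334  0.0822] yaw -123.44 F [-2.7 -8.4  0.1] M [-1.068  0.453 -0.023] w 0.0092 q [-0.584  0.336  1.825 -0.006  0.976  1.574]
```

step_arm:
  increments:
    - {"grip": 1, "delta_pos": [0, 0, 0], "twist": 0}
    - {"grip": 1, "delta_pos": [0, 0, 0], "twist": 0}
    - {"grip": 1, "delta_pos": [0, 0, 0], "twist": 0}
    - {"grip": 1, "delta_pos": [0, 0, 0], "twist": 0}
    - {"grip": 1, "delta_pos": [0, 0, 0], "twist": 0}
    - {"grip": 1, "delta_pos": [0, 0, 0.02], "twist": 0}
    - {"grip": 1, "delta_pos": [0, 0, 0.03], "twist": 0}
    - {"grip": 1, "delta_pos": [0, 0, 0.03], "twist": 7}
    - {"grip": 1, "delta_pos": [0, 0, 0], "twist": 7}
    - {"grip": 1, "delta_pos": [0, 0, 0], "twist": 7}

```text
clock: 5.53
position: [0.4766, -0.2307, 0.1637]
ee_rot: [-0.074, 0.705, -0.076, -0.702]
contact_force: [0.1, 0.3, 1.0]
width: 0.0857
```

```bash
python3 st.py
```

```text
5.5333 [ 0.4766 -0.2307  0.1637] yaw -102.16 F [0.1 0.3 1. ] M [ 0.028  0.023 -0.011] w 0.0857 q [-0.582  0.253  1.714  0.     1.17   1.201]
```

Released and lifted. I'll turn back to grip the wings again half a turn round at yaw +56.6, so that the rest of the winding stays within the wrist range. I'll also shift to the corrected axis.

step_arm:
  increments:
    - {"grip": 1, "delta_pos": [0, 0, 0], "twist": 7}
    - {"grip": 1, "delta_pos": [0, 0, 0], "twist": 7}
    - {"grip": 1, "delta_pos": [0, 0, 0], "twist": 7}
    - {"grip": 1, "delta_pos": [0, 0, 0], "twist": 7}
    - {"grip": 1, "delta_pos": [0, 0, 0], "twist": 7}
    - {"grip": 1, "delta_pos": [0, 0, 0], "twist": 7}
    - {"grip": 1, "delta_pos": [0, 0, 0], "twist": 7}
    - {"grip": 1, "delta_pos": [0, 0, 0], "twist": 7}
    - {"grip": 1, "delta_pos": [0, 0, 0], "twist": 7}
    - {"grip": 1, "delta_pos": [0, 0, 0], "twist": 7}

```text
clock: 6.37
position: [0.4752, -0.2297, 0.1613]
ee_rot: [0.342, 0.619, 0.342, -0.619]
contact_force: [0.0, -0.3, 0.0]
width: 0.0854
```

step_arm:
  increments:
    - {"grip": 1, "delta_pos": [0, 0, 0], "twist": 7}
    - {"grip": 1, "delta_pos": [0, 0, 0], "twist": 7}
    - {"grip": 1, "delta_pos": [0, 0, 0], "twist": 7}
    - {"grip": 1, "delta_pos": [0, 0, 0], "twist": 7}
    - {"grip": 1, "delta_pos": [0, 0, 0], "twist": 7}
    - {"grip": 1, "delta_pos": [0, 0, 0], "twist": 7}
    - {"grip": 1, "delta_pos": [0, 0, 0], "twist": 7}
    - {"grip": 1, "delta_pos": [0, 0, 0], "twist": 7}
    - {"grip": 1, "delta_pos": [0, 0, 0], "twist": 7}
    - {"grip": 1, "delta_pos": [-0.0035, -0.001, 0], "twist": 7}

```text
clock: 7.2
position: [0.4722, -0.2307, 0.1613]
ee_rot: [0.635, 0.311, 0.635, -0.311]
contact_force: [-0.6, 0.0, -0.7]
width: 0.085
```

step_arm:
  increments:
    - {"grip": 1, "delta_pos": [0, 0, 0], "twist": 7}
    - {"grip": 1, "delta_pos": [0, 0, 0], "twist": 6}
    - {"grip": 1, "delta_pos": [0, 0, 0], "twist": 0}
    - {"grip": 1, "delta_pos": [0, 0, 0], "twist": 0}
    - {"grip": 1, "delta_pos": [0, 0, 0], "twist": 0}

```text
clock: 7.62
position: [0.4717, -0.2309, 0.1613]
ee_rot: [0.665, 0.24, 0.665, -0.24]
contact_force: [0.1, -0.2, 0.5]
width: 0.0857
```

Run:
```python
from h import *
grab('wrist','w2');import st
```

```text
7.6667 [ 0.4717 -0.231   0.1613] yaw 50.38 F [-0.7  0.3 -0.5] M [ 0.029 -0.074 -0.012] w 0.0855 q [-0.588  0.252  1.722  0.     1.168 -1.467]
```

View pics/w2.png

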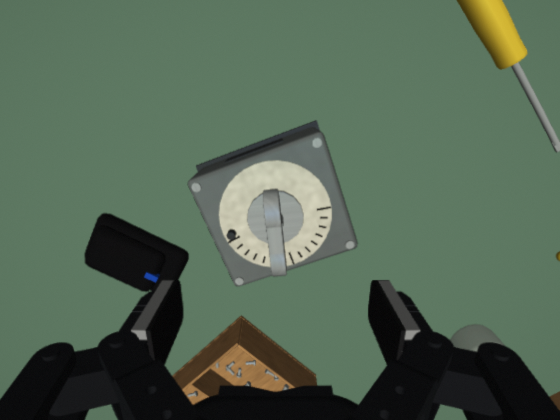

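The picture shows the key turned, with its wing top from (272,190) to (279,275) and the stop post at (232,235). I'll measure the wing angle and axis.

Run:
```python
from h import *
d,s=load('w2'); im=d['img'].astype(int)
m=((im[...,0]>140)&(im[...,0]-im[...,2]>15)&(im[...,0]-im[...,1]<40)).astype(np.uint8); m[:140]=0;m[280:]=0;m[:,:200]=0;m[:,350:]=0
m=cv2.morphologyEx(m,cv2.MORPH_CLOSE,np.ones((9,9)))
k=max(cv2.findContours(m,0,2)[0],key=cv2.contourArea);e=cv2.fitEllipse(cv2.convexHull(k));c=onz(d,s,[e[0]],.06)[0];print(e,c)
a,b=onz(d,s,[[272,190],[278.5,275]],.109);print((a+b)/2,np.linalg.norm(a-b),np.degrees(np.arctan2(*(b-a)[1::-1])))
v=onz(d,s,[[232,235]],.068)[0]-c;print(np.degrees(np.arctan2(v[1],v[0])))
```

```text
((274.9579772949219, 213.5940704345703), (105.84774780273438, 112.34000396728516), 90.58186340332031) [ 0.47055264 -0.23038294  0.06      ]
[ 0.46875444 -0.22843812  0.109     ] 0.05836985709877645 -35.57157746573511
-105.66932845996887
```

step_arm:
  increments:
    - {"grip": 1, "delta_pos": [0.001, 0, 0], "twist": 5.4}
    - {"grip": 1, "delta_pos": [0, 0, -0.03], "twist": 0}
    - {"grip": 1, "delta_pos": [0, 0, -0.03], "twist": 0}
    - {"grip": 1, "delta_pos": [0, 0, -0.019], "twist": 0}
    - {"grip": 0.3, "delta_pos": [0, 0, 0], "twist": 0}
    - {"grip": 0.3, "delta_pos": [0, 0, 0], "twist": 0}
    - {"grip": 0.3, "delta_pos": [0, 0, 0], "twist": 0}
    - {"grip": 0.3, "delta_pos": [0, 0, 0], "twist": 0}
  force: 40

```text
clock: 8.33
position: [0.4739, -0.2318, 0.0839]
ee_rot: [0.677, 0.207, 0.675, -0.208]
contact_force: [0.5, -0.8, -0.1]
width: 0.0386
```

step_arm:
  increments:
    - {"grip": 0, "delta_pos": [0, 0, 0], "twist": 0}
    - {"grip": 0, "delta_pos": [0, 0, 0], "twist": 0}
    - {"grip": 0, "delta_pos": [0, 0, 0], "twist": 0}
    - {"grip": 0, "delta_pos": [0, 0, 0], "twist": 0}
    - {"grip": 0, "delta_pos": [0, 0, 0], "twist": 0}
  force: 50

```text
clock: 8.75
position: [0.473, -0.2321, 0.0835]
ee_rot: [0.677, 0.207, 0.675, -0.208]
contact_force: [-2.3, -1.6, 6.9]
width: 0.0089
```

```bash
python3 st.py
```

```text
8.75 [ 0.473  -0.2321  0.0835] yaw 55.9 F [-2.3 -1.6  6.9] M [-0.31   0.331  0.   ] w 0.0089 q [-5.870e-01  3.320e-01  1.828e+00 -1.000e-03  9.800e-01 -1.562e+00]
```

Gripped with low forces. I'll turn 54° and then go on in small steps to the stop.

step_arm:
  increments:
    - {"grip": 0, "delta_pos": [-0.0005, -0.0005, 0], "twist": -6}
    - {"grip": 0, "delta_pos": [0, 0, 0], "twist": -6}
    - {"grip": 0, "delta_pos": [0, 0, 0], "twist": -6}
    - {"grip": 0, "delta_pos": [0, 0, 0], "twist": -6}
    - {"grip": 0, "delta_pos": [0, 0, 0], "twist": -6}
    - {"grip": 0, "delta_pos": [0, 0, 0], "twist": -6}
    - {"grip": 0, "delta_pos": [0, 0, 0], "twist": -6}
    - {"grip": 0, "delta_pos": [0, 0, 0], "twist": -6}
    - {"grip": 0, "delta_pos": [0, 0, 0], "twist": -6}
    - {"grip": 0, "delta_pos": [0, 0, 0], "twist": 0}

```text
clock: 9.58
position: [0.4724, -0.2325, 0.0836]
ee_rot: [0.508, 0.492, 0.507, -0.493]
contact_force: [-2.3, -2.2, 6.0]
width: 0.0091
```

```bash
python3 st.py
```

```text
9.5833 [ 0.4724 -0.2325  0.0836] yaw 1.7 F [-2.3 -2.2  6. ] M [-0.267  0.41   0.039] w 0.0091 q [-0.589  0.331  1.829 -0.002  0.98  -0.617]
```

step_arm:
  increments:
    - {"grip": 0, "delta_pos": [0, 0, 0], "twist": -3}
    - {"grip": 0, "delta_pos": [0, 0, 0], "twist": -3}
    - {"grip": 0, "delta_pos": [0, 0, 0], "twist": -2}
    - {"grip": 0, "delta_pos": [0, 0, 0], "twist": 0}

```text
clock: 9.92
position: [0.4722, -0.2324, 0.0835]
ee_rot: [-0.473, -0.526, -0.472, 0.526]
contact_force: [-2.4, -2.2, 7.0]
width: 0.0092
```

```bash
python3 st.py
```

```text
9.9167 [ 0.4722 -0.2324  0.0835] yaw -6.17 F [-2.4 -2.2  7. ] M [-0.299  0.52   0.017] w 0.0092 q [-0.589  0.331  1.829 -0.002  0.98  -0.48 ]
```

step_arm:
  increments:
    - {"grip": 0, "delta_pos": [0, 0, 0], "twist": -2}
    - {"grip": 0, "delta_pos": [0, 0, 0], "twist": -2}
    - {"grip": 0, "delta_pos": [0, 0, 0], "twist": 0}

```text
clock: 10.17
position: [0.4722, -0.2325, 0.0835]
ee_rot: [-0.455, -0.542, -0.453, 0.542]
contact_force: [-2.7, -1.6, 7.2]
width: 0.009
```

```bash
python3 st.py
```

```text
10.1667 [ 0.4722 -0.2325  0.0835] yaw -10.12 F [-2.7 -1.6  7.2] M [-0.317  0.433  0.241] w 0.009 q [-0.589  0.331  1.829 -0.002  0.98  -0.411]
```

step_arm:
  increments:
    - {"grip": 0, "delta_pos": [0, 0, 0], "twist": -2}
    - {"grip": 0, "delta_pos": [0, 0, 0], "twist": -1}
    - {"grip": 0, "delta_pos": [0, 0, 0], "twist": 0}

```text
clock: 10.42
position: [0.4722, -0.2325, 0.0836]
ee_rot: [-0.442, -0.552, -0.44, 0.553]
contact_force: [-2.0, -1.4, 6.6]
width: 0.0092
```

```bash
python3 st.py
```

```text
10.4167 [ 0.4722 -0.2325  0.0836] yaw -12.88 F [-2.  -1.4  6.6] M [-0.173  0.399  1.226] w 0.0092 q [-0.588  0.331  1.829 -0.003  0.98  -0.362]
```

The moment about z jumped from about 0.03 to 1.2 N m, so the key is on the stop. I'll let go, lift and look.

step_arm:
  increments:
    - {"grip": 0, "delta_pos": [0, 0, 0], "twist": 0}
    - {"grip": 1, "delta_pos": [0, 0, 0], "twist": 0}
    - {"grip": 1, "delta_pos": [0, 0, 0], "twist": 0}
    - {"grip": 1, "delta_pos": [0, 0, 0], "twist": 0}
    - {"grip": 1, "delta_pos": [0, 0, 0], "twist": 0}
    - {"grip": 1, "delta_pos": [0, 0, 0], "twist": 0}
    - {"grip": 1, "delta_pos": [0, 0, 0.03], "twist": 0}
    - {"grip": 1, "delta_pos": [0, 0, 0.03], "twist": 0}
    - {"grip": 1, "delta_pos": [0, 0, 0.03], "twist": 0}
    - {"grip": 1, "delta_pos": [0, 0, 0], "twist": 0}

```text
clock: 11.25
position: [0.4756, -0.2336, 0.178]
ee_rot: [0.443, 0.555, 0.436, -0.553]
contact_force: [0.7, -0.9, 0.7]
width: 0.0853
```

Run:
```python
from h import *
d,s=grab('wrist','w3');import st
t,_=grab('top','t3')
c=d['img'][130:310,180:380,::-1];k=t['img'][190:280,140:230,::-1]
cv2.imwrite('pics/c3.png',np.hstack([cv2.resize(c,(500,450),interpolation=2),cv2.resize(k,(300,450),interpolation=2)]))
```

```text
11.3 [ 0.4743 -0.2328  0.1755] yaw -13.13 F [ 1.   0.3 -0.9] M [-0.023  0.003 -0.043] w 0.0856 q [-0.588  0.241  1.699  0.     1.194 -0.359]
```

View pics/c3.png

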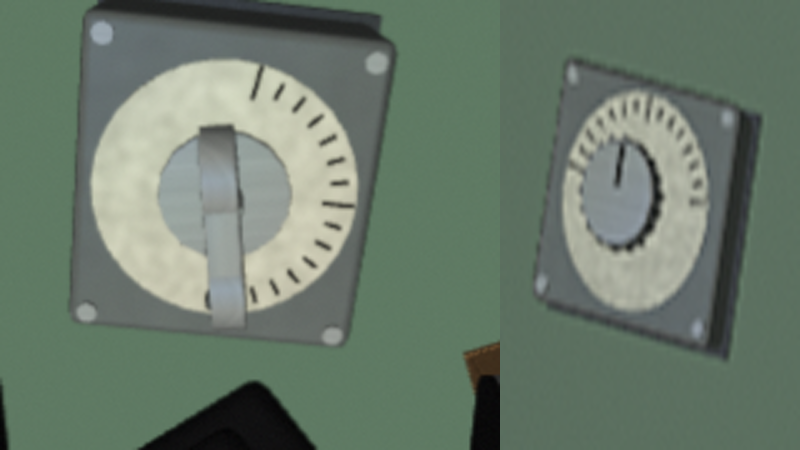

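The wing now sits just beside the post at (210,298) in the crop, and the round knob looks unchanged. I'll check the angle and look once at the scene view, with the arm raised.

Run:
```python
from h import *
d,s=load('w3')
p=lambda x,y:[180+x/2.5,130+y/2.5]
a,b=onz(d,s,[p(217,127),p(228,325)],.109);print(np.degrees(np.arctan2(*(b-a)[1::-1])))
c=onz(d,s,[p(225,187)],.06)[0]
for n,u in (('t0',p(262,66)),('mid',p(353,206)),('postbase',p(209,300))):
    v=onz(d,s,[u],.06)[0]-c;print(n,np.degrees(np.arctan2(v[1],v[0])))
e,_=grab('scene','s3')
cv2.imwrite('pics/c4.png',cv2.resize(e['img'][260:370,90:210,::-1],(720,600)[:2],interpolation=2))
```

```text
-100.49294857471314
t0 60.33957538100673
mid -22.137890473002873
postbase -111.11534633343881
```

View pics/c4.png

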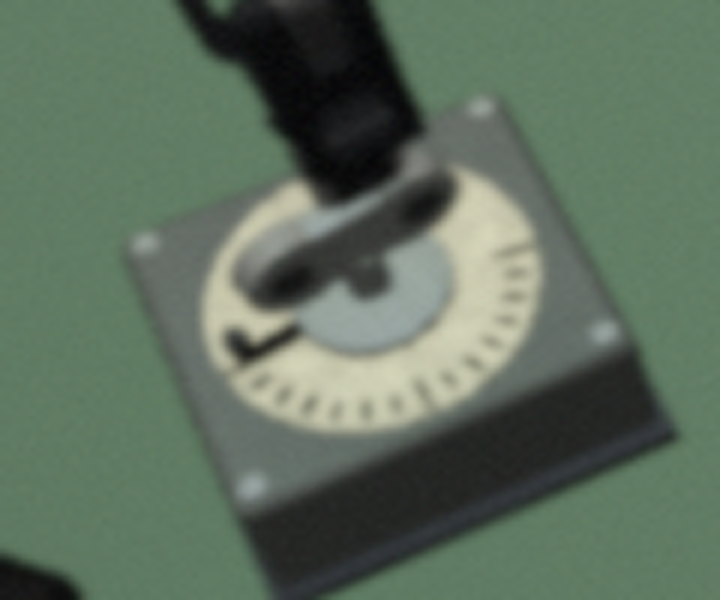

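The scene view shows the pointer up against the post at (240,345) in the crop. The wing has turned 160.8° (2.81 rad) from the zero tick, and the arm is clear. I'll hand in.

```bash
python3 -c "
from rig import manip
print(manip.sign_off())"
```

```text
the job is handed in; nothing more can be done
None
```

The butterfly key is fully wound, with its pointer up against the stop post, and the job is handed in. I turned it clockwise in two part turns of about 70° and 67°. After each turn I opened the gripper fully and lifted clear. It took about 11.4 s on the robot's clock.

- **Stop reached:** in the last few degrees the twist load at the wrist rose from about 0.03 to 1.2 N m.
- **Final angle:** in the wrist picture taken after letting go, the key measured 160.8° from the zero tick, about 2.81 rad against the 2.8 rad stop. That is good to a degree or two.
- **Pointer:** the scene picture shows it touching the post.
- **Round knob:** the arm never went near it after the start, and it looks unchanged in the top picture. I didn't measure its angle.
- **Forces and clearance:** the wrist force readings I took stayed under 10 N. At hand-in the gripper was open, with the fingertips about 65 mm above the key.

No check failed. The position estimates of the key's axis differed by up to 5 mm between views, and I corrected for that using the grip readings.

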